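Unclip the glass jig and sort the tiles

TASK

Unload the glass clamping jig: pull the two spring clips sideways out of their pins and put both in the bare steel dish, then lift the clamp bar off the pins and lay it flat along the red felt mat, centred on it. Then put every glass tile that is there into the tray of its own colour, and leave the flux tub, the solder spool and the brush where they stand.

Things in the scene. Friction and masses are not known exactly. Their poses are not given: they have to be found in the camera images.
- jig: Cream fibre jig board, fixed, 150 (x) x 320 (y) x 16 mm high; origin at the centre of its underside. Two posts stand on it on its y axis, at y = +125 and -125 mm, and the clamp bar runs between them above the glass tiles.
- post_left: Fixed steel post at the jig's +y end; origin on its axis at the board's top (16 mm above the bench). Shoulder 28 mm wide, 14 mm high, carries the bar; above it a 16 mm pin up to 50 mm. The cross hole runs along the post's own x axis, 7 mm wide, 7.5 mm high, centre 28 mm above the origin. The post is turned by up to 0.3 rad on the board.
- clip_left: Loose spring clip of 4 mm steel wire, 94 x 24 mm, 55 g, flat. Origin on its straight leg where the post's axis crosses it when home, mid-wire, 44 mm above the bench. The leg lies along x from its tip at x = +22 mm to the loop, x = -72 to -24 mm. Home, it rests on the bar. A sprung second leg at +y hugs the pin: pull the loop level along the clip's -x, about 4 N, free after 32 mm.
- clip_left_loop (a point): Centre of the loop of clip_left, in the clip's frame at x = -48, y = +10 mm: the place to grip, from above. The loop is a flat oval of wire with straight sides along x at y = 0 and +20 mm, 24 mm over the outside, between x = -60 and -36 mm: close across y. Home, it lies clear of the bar's edge, 28 mm above the board, so the fingertips can go past it.
- post_right: Fixed steel post at the jig's -y end; origin on its axis at the board's top (16 mm above the bench). Shoulder 28 mm wide, 14 mm high, carries the bar; above it a 16 mm pin up to 50 mm. The cross hole runs along the post's own x axis, 7 mm wide, 7.5 mm high, centre 28 mm above the origin. The post is turned by up to 0.3 rad on the board.
- clip_right: Loose spring clip of 4 mm steel wire, 94 x 24 mm, 55 g, flat. Origin on its straight leg where the post's axis crosses it when home, mid-wire, 44 mm above the bench. The leg lies along x from its tip at x = +22 mm to the loop, x = -72 to -24 mm. Home, it rests on the bar. A sprung second leg at +y hugs the pin: pull the loop level along the clip's -x, about 4 N, free after 32 mm.
- clip_right_loop (a point): Centre of the loop of clip_right, in the clip's frame at x = -48, y = +10 mm: the place to grip, from above. The loop is a flat oval of wire with straight sides along x at y = 0 and +20 mm, 24 mm over the outside, between x = -60 and -36 mm: close across y. Home, it lies clear of the bar's edge, 28 mm above the board, so the fingertips can go past it.
- bar: Loose aluminium bar, 44 (x) x 290 (y) x 12 mm, 280 to 450 g, with 22 mm square holes at y = +125 and -125 mm over the pins. Origin at the centre of its underside, 30 mm above the bench when on the shoulders, 4 mm above the tiles. Black handle on its middle, 14 (x) x 60 (y) mm, 12 to 42 mm above the origin: grip it across x. Lifts straight up; the pins reach 36 mm above its underside.
- mat: Dark red felt mat, fixed on the bench, 100 (x) x 340 (y) x 3 mm; origin at the centre of its underside; where the bar is to be laid, long side along the mat's y.
- green_1: Loose strip of green glass in a grey lead frame, 54 (x) x 28 (y) x 10 mm, 45 g, origin at the centre of its underside; at the start it lies across under the bar, its ends peeping out 5 mm on either side, about 6 mm from the next. Grip it by its ends, across x. May be absent.
- blue_1: Loose strip of blue glass in a grey lead frame, 54 (x) x 28 (y) x 10 mm, 45 g, origin at the centre of its underside; at the start it lies across under the bar, its ends peeping out 5 mm on either side, about 6 mm from the next. Grip it by its ends, across x. May be absent.
- amber_1: Loose strip of amber glass in a grey lead frame, 54 (x) x 28 (y) x 10 mm, 45 g, origin at the centre of its underside; at the start it lies across under the bar, its ends peeping out 5 mm on either side, about 6 mm from the next. Grip it by its ends, across x. May be absent.
- green_2: Loose strip of green glass in a grey lead frame, 54 (x) x 28 (y) x 10 mm, 45 g, origin at the centre of its underside; at the start it lies across under the bar, its ends peeping out 5 mm on either side, about 6 mm from the next. Grip it by its ends, across x. May be absent.
- blue_2: Loose strip of blue glass in a grey lead frame, 54 (x) x 28 (y) x 10 mm, 45 g, origin at the centre of its underside; at the start it lies across under the bar, its ends peeping out 5 mm on either side, about 6 mm from the next. Grip it by its ends, across x. May be absent.
- amber_2: Loose strip of amber glass in a grey lead frame, 54 (x) x 28 (y) x 10 mm, 45 g, origin at the centre of its underside; at the start it lies across under the bar, its ends peeping out 5 mm on either side, about 6 mm from the next. Grip it by its ends, across x. May be absent.
- green_tray: Green open tray, fixed, 150 (x) x 110 (y) x 22 mm high, walls and floor 4 mm; origin at the centre of its underside.
- blue_tray: Blue open tray, fixed, 150 (x) x 110 (y) x 22 mm high, walls and floor 4 mm; origin at the centre of its underside.
- amber_tray: Amber open tray, fixed, 150 (x) x 110 (y) x 22 mm high, walls and floor 4 mm; origin at the centre of its underside.
- clip_dish: Bare steel open dish, fixed, the same size as the trays: 150 (x) x 110 (y) x 22 mm high, walls and floor 4 mm; origin at the centre of its underside.
- flux_tub: Bystander: white tub with a red band, 72 mm wide, 72 mm high.
- solder_spool: Bystander: grey solder spool, 54 mm wide, 40 mm high, standing.
- flux_brush: Bystander: blue-handled flat brush lying on the bench, along y.
Things that resemble listed ones, but are neither listed nor needed, are in the scene too. Leave any purple look-alike of the clip_left alone.

How it is judged:
On the way, in this order (a step that is already met when the one before it is completed fails the run):
1. both clips are drawn out of their pins (distance between clip_left and post_left above 0.055 m and distance between clip_right and post_right above 0.055 m), for 0.2 s.
2. the clamp bar lies on the felt mat (horizontal distance between bar and mat below 0.04 m and z of bar in the frame of mat below 0.012 m and angle between the y axis of bar and the y axis of mat, either way round below 0.3 rad and angle between bar's own z axis and vertical below 0.15 rad and linear speed of bar below 0.05 m/s), for 0.2 s.
At the end, for the whole second after the job is handed in: Both clips lie in the steel dish; the bar lies flat on the mat, its centre within 40 mm of the mat's and within 0.3 rad of its long axis; every tile present lies inside the tray of its colour (its centre within the walls, no higher than 28 mm); all at rest (all of step 2 and x of clip_left in the frame of clip_dish between -0.076 and 0.076 m and y of clip_left in the frame of clip_dish between -0.056 and 0.056 m and z of clip_left in the frame of clip_dish between 0 and 0.04 m and linear speed of each of clip_left, clip_right, green_1, blue_1, amber_1, green_2, blue_2, amber_2 below 0.05 m/s and x of clip_right in the frame of clip_dish between -0.076 and 0.076 m and y of clip_right in the frame of clip_dish between -0.056 and 0.056 m and z of clip_right in the frame of clip_dish between 0 and 0.04 m and x of green_1 in the frame of green_tray between -0.07 and 0.07 m and y of green_1 in the frame of green_tray between -0.05 and 0.05 m and z of green_1 in the frame of green_tray between 0 and 0.028 m and x of blue_1 in the frame of blue_tray between -0.07 and 0.07 m and y of blue_1 in the frame of blue_tray between -0.05 and 0.05 m and z of blue_1 in the frame of blue_tray between 0 and 0.028 m and x of amber_1 in the frame of amber_tray between -0.07 and 0.07 m and y of amber_1 in the frame of amber_tray between -0.05 and 0.05 m and z of amber_1 in the frame of amber_tray between 0 and 0.028 m and x of green_2 in the frame of green_tray between -0.07 and 0.07 m and y of green_2 in the frame of green_tray between -0.05 and 0.05 m and z of green_2 in the frame of green_tray between 0 and 0.028 m and x of blue_2 in the frame of blue_tray between -0.07 and 0.07 m and y of blue_2 in the frame of blue_tray between -0.05 and 0.05 m and z of blue_2 in the frame of blue_tray between 0 and 0.028 m and x of amber_2 in the frame of amber_tray between -0.07 and 0.07 m and y of amber_2 in the frame of amber_tray between -0.05 and 0.05 m and z of amber_2 in the frame of amber_tray between 0 and 0.028 m); the robot touches nothing.
It fails at once if the flux tub is shifted by more than 40 mm (distance of flux_tub from where it was at the start of the episode above 0.04 m).
It fails at once if the solder spool is shifted by more than 40 mm (distance of solder_spool from where it was at the start of the episode above 0.04 m).
It fails at once if the flux brush is shifted by more than 40 mm (distance of flux_brush from where it was at the start of the episode above 0.04 m).
Of green_1, blue_1, amber_1, green_2, blue_2, amber_2 only 4 to 6 are there at a start; the rules pass over those that are not, and their reading is None.
At some moment in a run one of green_1, blue_1, amber_1, green_2, blue_2, amber_2 may be knocked a few centimetres aside while the robot is not near it.
Once in a run the grip may slacken for a moment while it holds something.
It also fails if it takes over 208 s, if anything falls off the work surface, if the arm or the gripper's body presses on something with over 40 N, if the wrist force passes 120 N, or if a joint passes its speed limit or range.

ROBOT

A 7-joint arm with a two-finger parallel gripper is mounted at the origin on the work surface. World frame = base frame: x ahead of the robot, y to its left, z up, the work surface at z = 0. Lengths are in m, angles in rad, forces in N, time in s.
With the tool pointing down it reaches from about 0.4 to 0.9 m from the base axis. Payload 5.6 kg.
Tool frame: the origin (TCP) lies on the centre line of the jaws, within the pads' length; the fingertips stand 11 mm ahead of it and the grasp point (between the pads) lies 8 mm behind it (env.tcp_to_tips is the distance from the TCP to the fingertips, in m); z points along the fingers, y is the line along which they close (so a half turn about z gives the same grasp; the last joint's range is limited). The gripper opens to 92 mm and grips with 3 to 60 N. Pads are 20 mm wide; open, the fingers measure 128 mm over their backs; the gripper's body (75 mm by 189 mm) begins 69 mm behind the grasp point.
Start: joints at [-1.348, 0.468, -0.012, 1.603, 0.006, 1.071, -0.056], TCP at [0.171, 0.627, 0.226] pointing down, gripper open.
Joint ranges: [-2.53, 2.53], [-0.31, 2.02], [-1.57, 1.55], [0.28, 2.44], [-1.29, 4.43], [0.15, 1.84], [-2.92, 2.92]. Speed limits (rad/s): [2.57, 2.57, 3.14, 3.14, 3.14, 3.14, 3.14].

INTERFACE

Orientations are given as a rotation vector (axis times angle).
In Python, from bench import env gives the robot as it stands. The module is installed in compiled form; this text tells all that it offers.
- The arm moves only by the tool apply_moves, never from a script. Its argument "increments" is a list that holds one entry, the list of rows, each a list of 4 numbers: the shift along the tool's x, y, z in units of 40 mm (1.0 is 40 mm), then the turn about the tool's z in units of 6 degrees (1.0 is 6 degrees). A call has exactly 10 rows; each row is the pose to reach, as a shift and turn from the pose commanded when the call began, along the tool's axes at that moment; what a row does not reach only later rows make up. A row lasts 1/10 s, in which the tool goes at most 50 mm and 8.59 degrees, less where a joint would pass 70% of its speed; a pose out of reach is approached as far as the arm can. A call with a gripper value outside its range is refused whole. "claw" is the opening, from -1 (shut) to 1 (fully open), set as the call begins (left out, the last holds). The fingers move at their own pace and stop on an object; "force" is the grip in N (left out, the last holds). Time passes only in rows, so rows that repeat a pose let the fingers close, or fill a call up. It gives the time, the measured TCP pose, the force, the opening and the grip force at its end, in the units of the state.
- env.observe(): the state, without advancing time (a new reading comes with each control period).
- env.snapshot(name): name is "side" or "top" or "wrist"; returns a dict with "frame" (420x560x3 uint8, red, green, blue), "camera_matrix" (3x3 intrinsics, pixels), "R" (3x3) and "t" (3): a world point X has camera coordinates R X + t; the wrist camera has in their place "mount" (4x4, takes a point from camera to tool coordinates, whose origin is the TCP and whose axes are the flange's). Camera axes: x right, y down, z forward; pixel columns grow to the right and rows downward; lengths in m; the calibration is good to about 2 mm. A picture is of the moment at which its call begins: read the wrist's pose just before it. There is no depth.
- env.close_job(): hands the job in; it is judged then, once.
The state is a dict: "clock": time; "joint_positions": joint angles; "qd": joint speeds; "effort": joint torques, N m; "ee_pos": TCP position; "ee_rot": TCP orientation; "wrist_force": force on the tool from outside, world axes, zero at the start; "moment": the same for the moment, N m; "width": finger opening in m; "grasp_force": force on a finger pad.
Only numpy, scipy, OpenCV 4.12 (cv2) and the standard library are available. Lean on these libraries where they do the work, as an engineer would, in place of code of your own. Each camera call takes 0.05 s, during which the arm holds its last target. There are 200 camera calls.

## Working session

There is one attempt and no reset: what is moved stays moved. The work goes in short steps, Python scripts to look and compute and a tool call to move; the robot and the scene stay as the last step left them, time stands still between calls to the robot, and variables do not carry over. Pictures are saved under pics/ and viewed, at most 14 in all, crops included, and the job is handed in when it is done.

Besides the shell and the picture viewer there is one more tool, called after ">>>" as a command line: name --argument value ..., lists and objects as JSON in quotes. apply_moves: Moves the arm, as the interface text tells. Its arguments: {"type":"object","properties":{"increments":{"type":"array"},"claw":{"type":"number"},"force":{"type":"number"}},"required":["increments"]}

```bash
mkdir -p pics
python3 - <<'E'
from bench import env
import cv2,numpy as np
s=env.observe();print({k:np.round(v,3).tolist() for k,v in s.items()})
for n in ["top","side"]:
    d=env.snapshot(n);cv2.imwrite(f"pics/{n}0.png",d["frame"][:,:,::-1]);np.savez(f"{n}0.npz",**d)
    print(n,d["camera_matrix"].round(1).tolist(),d["R"].round(3).tolist(),d["t"].round(3).tolist())
E
```

```text
{'clock': 0.0, 'joint_positions': [-1.348, 0.468, -0.012, 1.604, 0.006, 1.071, -0.056], 'qd': [-0.003, -0.002, 0.002, 0.001, -0.0, -0.002, -0.0], 'effort': [-0.0, -52.056, -0.013, -24.376, -0.057, 0.017, 0.0], 'ee_pos': [0.171, 0.627, 0.225], 'ee_rot': [-0.416, -3.114, 0.003], 'wrist_force': [0.544, -0.076, -0.058], 'moment': [0.014, 0.058, 0.017], 'grasp_force': 0.0, 'width': 0.092}
top [[418.3, 0.0, 278.8], [0.0, 418.3, 207.9], [0.0, 0.0, 1.0]] [[-0.016, -1.0, 0.002], [-0.991, 0.016, -0.131], [0.131, -0.004, -0.991]] [0.019, 0.627, 0.871]
side [[492.3, 0.0, 276.4], [0.0, 492.3, 205.7], [0.0, 0.0, 1.0]] [[-0.867, -0.499, 0.002], [-0.287, 0.496, -0.819], [0.408, -0.711, -0.573]] [0.556, 0.244, 0.803]
```

View pics/top0.png

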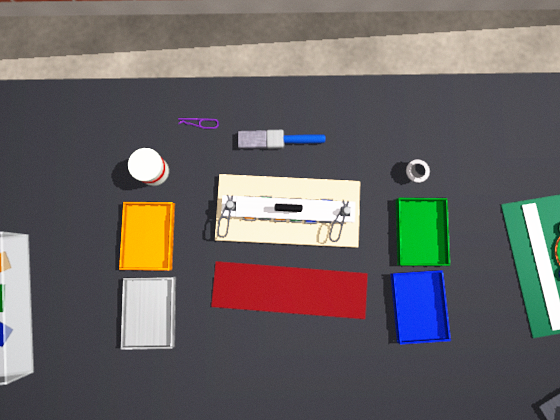

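View pics/side0.png

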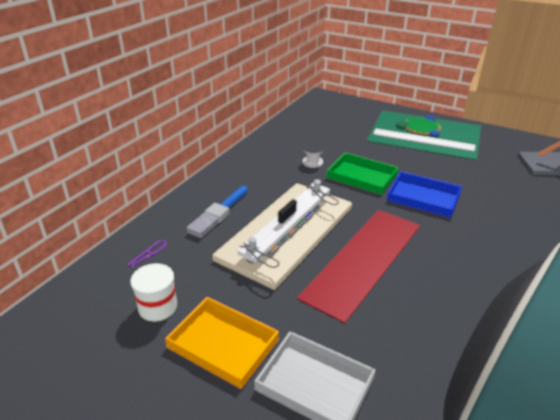

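The top view shows the jig at about (288,211), with the bar's handle at (288,208) and the clip loops facing the robot at (223,228) and (337,230). The mat is at (290,290), the amber tray at (147,236), the dish at (148,313), the green tray at (424,232) and the blue tray at (420,306). The purple decoy is at (200,123). The side view agrees. Next I'll measure.

```bash
cat > h.py <<'E'
import cv2,numpy as np
from scipy.spatial.transform import Rotation as Ro
def cam(d,pose=None):
    """camera centre and camera->world rotation"""
    if "mount" in d:
        M=np.array(d["mount"]);R=Ro.from_rotvec(pose[1]).as_matrix()
        return R@M[:3,3]+pose[0],R@M[:3,:3]
    R=np.array(d["R"]);return -R.T@np.array(d["t"]),R.T
def ray(d,uv,z,pose=None):
    c,R=cam(d,pose);uv=np.atleast_2d(np.float64(uv))
    v=np.c_[uv,np.ones(len(uv))]@np.linalg.inv(d["camera_matrix"]).T@R.T
    return c+v*((z-c[2])/v[:,2])[:,None]
def proj(d,X,pose=None):
    c,R=cam(d,pose);p=(np.atleast_2d(X)-c)@R@np.array(d["camera_matrix"]).T
    return p[:,:2]/p[:,2:]
def blobs(d,lo,hi,z,pose=None,amin=30,roi=None):
    """rects of HSV-masked blobs on plane z: centre xy, long side, short side, long-axis angle"""
    m=cv2.inRange(cv2.cvtColor(d["frame"],cv2.COLOR_RGB2HSV),np.array(lo),np.array(hi))
    if roi: k=np.zeros_like(m);k[roi[1]:roi[3],roi[0]:roi[2]]=1;m=m*k
    out=[]
    for c in cv2.findContours(m,cv2.RETR_EXTERNAL,cv2.CHAIN_APPROX_NONE)[0]:
        if cv2.contourArea(c)<amin: continue
        P=ray(d,c[:,0,:],z,pose)[:,:2];r=cv2.minAreaRect((P*1000).astype(np.float32))
        b=cv2.boxPoints(r);e=[b[1]-b[0],b[2]-b[1]];e.sort(key=np.linalg.norm)
        a=np.arctan2(e[1][1],e[1][0]);a=(a+np.pi/2)%np.pi-np.pi/2
        out.append((np.round(r[0],1),round(float(np.linalg.norm(e[1])),1),round(float(np.linalg.norm(e[0])),1),round(float(a),3),np.round(c[:,0].mean(0))))
    return out
def wrist(env,f):
    s=env.observe();d=env.snapshot("wrist");pose=(np.array(s["ee_pos"]),np.array(s["ee_rot"]))
    cv2.imwrite(f"pics/{f}.png",d["frame"][:,:,::-1]);np.savez(f"{f}.npz",p0=pose[0],p1=pose[1],**d);return d,pose
def go(env,xyz,yaw=None):
    """tool-axis units to reach a world target; yaw = world angle of the tool's y line"""
    s=env.observe();R=Ro.from_rotvec(s["ee_rot"]).as_matrix()
    t=R.T@(np.array(xyz)-s["ee_pos"])/.04
    y=R[:,1];cur=np.arctan2(y[1],y[0]);r=0
    if yaw is not None: r=-((yaw-cur+np.pi/2)%np.pi-np.pi/2)
    print("shift",t.round(3),"turn",round(np.degrees(r)/6,3),"cur yaw",round(cur,3),"tilt",np.round(R[:,2],3),"q7",round(s["joint_positions"][6],2))
E
python3 - <<'E'
from h import *
for n in ["top"]:
    d=dict(np.load(n+"0.npz"))
    B=lambda t,*a,**k:[print(n,t,*b) for b in blobs(d,*a,**k)]
    B("red",(0,150,60),(8,255,255),.003,amin=500)
    B("red2",(172,150,60),(180,255,255),.003,amin=500)
    B("amber",(14,180,100),(25,255,255),.022,amin=500)
    B("green",(50,150,60),(70,255,255),.022,amin=500)
    B("blue",(110,150,60),(130,255,255),.022,amin=500)
    B("cream",(15,25,150),(35,110,255),.016,amin=500)
    B("dish",(0,0,90),(180,40,255),.022,amin=500,roi=(100,265,200,360))
    B("handle",(0,0,0),(180,255,60),.072,amin=30,roi=(265,195,310,220))
    im=d["frame"][165:260,195:375,::-1];cv2.imwrite("pics/topc.png",cv2.resize(im,None,fx=4.4,fy=4.4,interpolation=cv2.INTER_CUBIC))
E
```

```text
top red2 [449.4 -12. ] 340.4 100.7 1.475 [289. 290.]
top amber [572.9 301.1] 150.4 115.3 -0.027 [146. 236.]
top green [ 573.2 -308.4] 150.8 115.4 -0.027 [420. 231.]
top blue [ 409.6 -293.1] 151.2 116.7 0.047 [420. 307.]
top cream [625.7 -11.7] 320.2 150.8 1.504 [288. 210.]
top cream [987.5  -5.1] 1324.2 116.2 -1.549 [286.  58.]
top dish [407.2 293.4] 152.9 116.9 -0.001 [148. 313.]
top handle [623.7 -10.7] 55.3 14.1 1.492 [288. 207.]
```

View pics/topc.png

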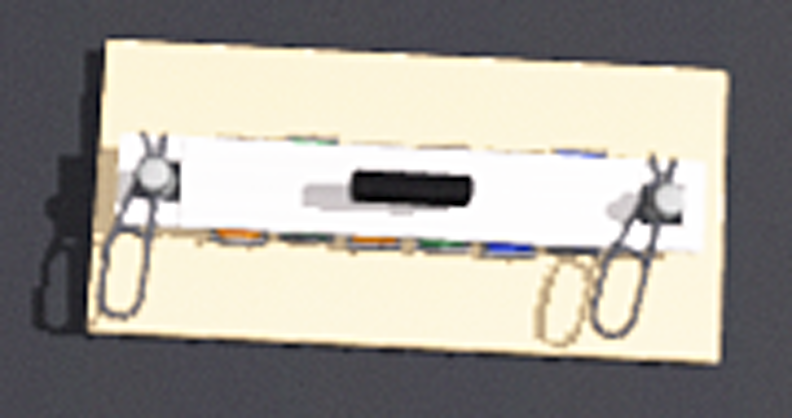

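The crop shows the left loop at about px (224,227) and the right loop at (336,231). Amber, dark, amber, green and blue tile edges peep out in front. I'll refine this with the wrist camera.

Run:
```python
from h import *
from bench import env
d=dict(np.load("top0.npz"))
j=np.array([.6257,-.0117]);a=1.504-np.pi/2;R=np.array([[np.cos(a),-np.sin(a)],[np.sin(a),np.cos(a)]])
for s,c,pin in((1,(127,272),(155,173)),(-1,(620,292),(666,198))):
    P=j+R@[0,s*.125]
    L=ray(d,(c[0]/4.4+195,c[1]/4.4+165),.044)[0,:2]
    T=ray(d,(pin[0]/4.4+195,pin[1]/4.4+165),.066)[0,:2]
    v=L-P
    print("post",P.round(4),T.round(4),"loop",L.round(4),"dist",np.linalg.norm(v).round(4),"yaw",np.arctan2(v[1],v[0])-np.arctan2(10,-48))
go(env,[.55,.05,.30],1.5)
```

```text
post [0.634 0.113] [0.6331 0.1117] loop [0.5873 0.1279] dist 0.049 yaw -0.10364705738594582
post [ 0.6174 -0.1364] [ 0.617  -0.1345] loop [ 0.5736 -0.1138] dist 0.0492 yaw -0.2714688345215075
shift [-12.938 -11.422  -1.862] turn -1.863 cur yaw 1.305 tilt [-0.    -0.002 -1.   ] q7 -0.06
```

>>> apply_moves --increments '[[[-0.65,-0.57,-0.2,-0.2],[-1.3,-1.14,-0.4,-0.4],[-2,-1.7,-0.6,-0.6],[-2.6,-2.3,-0.8,-0.8],[-3.2,-2.85,-1,-1],[-3.9,-3.4,-1.2,-1.2],[-4.5,-4,-1.4,-1.4],[-5.2,-4.6,-1.6,-1.6],[-5.8,-5.1,-1.86,-1.86],[-6.5,-5.7,-1.86,-1.86]]]' --claw -0.1 --force 20

```text
clock: 1.1
ee_pos: [0.3624, 0.3384, 0.3011]
ee_rot: [0.109, 3.138, 0.003]
wrist_force: [0.5, 0.7, 0.1]
width: 0.0415
grasp_force: 0.0
```

Run:
```python
from h import *
from bench import env
s=env.observe();print(s["clock"],s["ee_pos"],s["width"]);go(env,[.53,.05,.30],1.5)
```

```text
1.1 [0.36243571 0.33843307 0.30112819] 0.04149957316103549
shift [-4.681 -6.902  0.02 ] turn 0.011 cur yaw 1.501 tilt [ 0.001  0.002 -1.   ] q7 0.7
```

>>> apply_moves --increments '[[[-0.6,-0.9,0,0],[-1.2,-1.8,0,0],[-1.9,-2.7,0,0],[-2.5,-3.6,0,0],[-3.1,-4.5,0,0],[-3.7,-5.4,0,0],[-4.2,-6.2,0,0],[-4.6,-6.8,0,0],[-4.7,-6.9,0,0],[-4.7,-6.9,0,0]]]'

```text
clock: 2.1
ee_pos: [0.5296, 0.0498, 0.2996]
ee_rot: [-0.114, -3.139, 0.0]
wrist_force: [-1.0, 0.2, -0.4]
width: 0.0412
grasp_force: 0.0
```

Run:
```python
from h import *
from bench import env
d,p=wrist(env,"w1");print(p,d["mount"].round(3).tolist(),d["camera_matrix"].round(0).tolist())
for P in ([.587,.128,.044],[.634,.113,.066],[.5736,-.1138,.044],[.617,-.136,.066]):print(proj(d,P,p))
```

```text
(array([0.52960712, 0.04978151, 0.29955489]), array([-1.14268774e-01, -3.13867379e+00,  2.61519606e-04])) [[0.0, -0.96, -0.28, 0.079], [1.0, 0.0, 0.0, 0.001], [-0.0, -0.28, 0.96, -0.159], [0.0, 0.0, 0.0, 1.0]] [[300.0, 0.0, 279.0], [0.0, 300.0, 208.0], [0.0, 0.0, 1.0]]
[[335.56724669 214.80000108]]
[[328.47091261 251.54646122]]
[[168.98180618 217.51539171]]
[[153.44433939 252.23463124]]
```

View pics/w1.png

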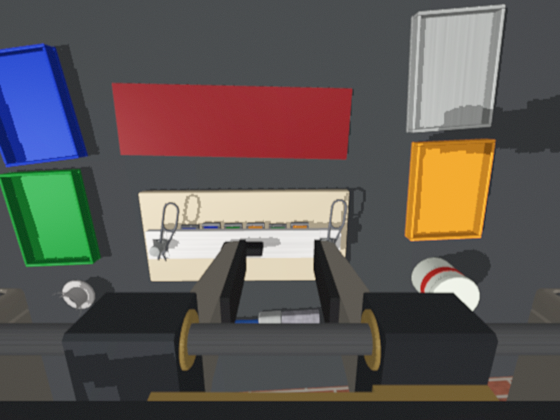

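The wrist picture shows the loops at (337,214) and (170,217), within 2 px of my predictions. I'll go to the left loop.

Run:
```python
from h import *
from bench import env
go(env,[.5873,.128,.036],1.467)
```

```text
shift [-1.32   2.018  6.589] turn 0.317 cur yaw 1.5 tilt [-0.001  0.    -1.   ] q7 1.42
```

>>> apply_moves --increments '[[[-0.4,0.6,0.7,0.32],[-0.8,1.2,1.4,0.32],[-1.2,1.8,2.1,0.32],[-1.32,2.02,2.9,0.32],[-1.32,2.02,3.7,0.32],[-1.32,2.02,4.5,0.32],[-1.32,2.02,5,0.32],[-1.32,2.02,5,0.32],[-1.32,2.02,5,0.32],[-1.32,2.02,5,0.32]]]'

```text
clock: 3.15
ee_pos: [0.5888, 0.1281, 0.1015]
ee_rot: [0.162, 3.135, 0.002]
wrist_force: [0.3, -1.0, -0.5]
width: 0.0413
grasp_force: 0.0
```

Run:
```python
from h import *
from bench import env
d,p=wrist(env,"w2");print(proj(d,[.5873,.128,.044],p))
go(env,[.5873,.128,.036],1.467)
```

```text
[[278.00128167 226.2460132 ]]
shift [ 0.044 -0.004  1.64 ] turn -0.001 cur yaw 1.467 tilt [ 0.003  0.001 -1.   ] q7 1.38
```

View pics/w2.png

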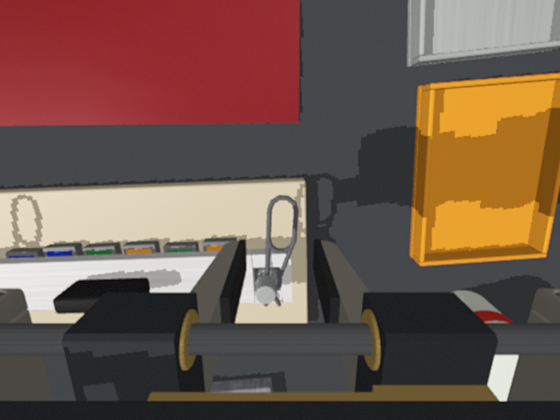

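The loop is at about (282,224), 3 mm further in +y than expected, and I'll correct for that. All six tiles peep out. I'll descend and grip.

>>> apply_moves --increments '[[[0.04,0.05,0.4,0],[0.04,0.05,0.8,0],[0.04,0.05,1.2,0],[0.04,0.05,1.5,0],[0.04,0.05,1.64,0],[0.04,0.05,1.64,0],[0.04,0.05,1.64,0],[0.04,0.05,1.64,0],[0.04,0.05,1.64,0],[0.04,0.05,1.64,0]]]'

```text
clock: 4.2
ee_pos: [0.587, 0.1293, 0.0349]
ee_rot: [0.164, 3.137, 0.001]
wrist_force: [0.5, 0.8, -0.1]
width: 0.0415
grasp_force: 0.0
```

>>> apply_moves --increments '[[[0,0,0,0],[0,0,0,0],[0,0,0,0],[0,0,0,0],[0,0,0,0],[0,0,0,0],[0,0,0,0],[0,0,0,0],[0,0,0,0],[0,0,0,0]]]' --claw -1 --force 25

```text
clock: 5.2
ee_pos: [0.5867, 0.1292, 0.0344]
ee_rot: [0.164, 3.137, 0.0]
wrist_force: [-0.2, 0.8, 0.7]
width: 0.0228
grasp_force: 25.0
```

>>> apply_moves --increments '[[[0.1,0,0,0],[0.2,0,0,0],[0.35,0,0,0],[0.5,0,0,0],[0.7,0,0,0],[0.9,0,0,0],[1.1,0,0,0],[1.3,0,0,0],[1.5,0,0,0],[1.6,0,0,0]]]'

```text
clock: 6.2
ee_pos: [0.5218, 0.136, 0.0343]
ee_rot: [-0.164, -3.136, 0.0]
wrist_force: [-0.2, 0.3, -0.0]
width: 0.0227
grasp_force: 24.9
```

Run:
```python
from h import *
from bench import env
print(env.observe()["width"],env.observe()["wrist_force"])
d,p=wrist(env,"w3");go(env,[.384,.305,.10],np.pi/2)
```

```text
0.022717174760398376 [-0.17382586  0.3344033  -0.04497534]
shift [ 3.861  3.842 -1.639] turn -0.994 cur yaw 1.467 tilt [-0.001 -0.    -1.   ] q7 1.38
```

View pics/w3.png

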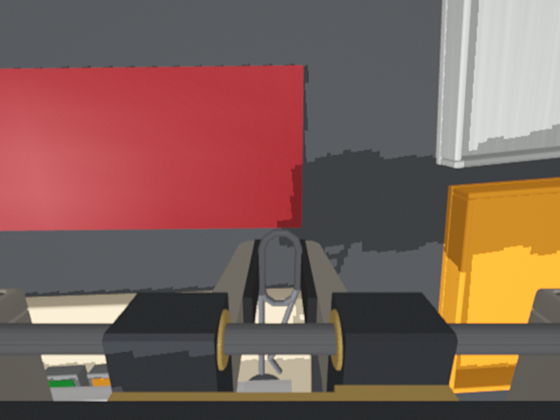

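The clip is held between the pads, with the loop at (280,265), and it is out of the pin. I'll carry it to the dish.

>>> apply_moves --increments '[[[0.1,0,-0.8,0],[0.3,0.2,-1.6,0],[0.9,0.8,-1.64,-0.2],[1.6,1.5,-1.64,-0.4],[2.3,2.2,-1.64,-0.6],[3,2.9,-1.64,-0.8],[3.5,3.5,-1.64,-1],[3.86,3.84,-1.64,-1],[3.86,3.84,-1.64,-1],[3.86,3.84,-1.64,-1]]]'

```text
clock: 7.25
ee_pos: [0.3859, 0.3044, 0.1]
ee_rot: [-0.001, 3.141, -0.0]
wrist_force: [0.5, -0.1, -1.2]
width: 0.0225
grasp_force: 24.9
```

Run:
```python
from h import *
from bench import env
print(env.observe()["width"]);go(env,[.384,.305,.022],np.pi/2)
```

```text
0.022494420211332675
shift [0.049 0.015 1.951] turn 0.004 cur yaw 1.571 tilt [ 0. -0. -1.] q7 0.98
```

>>> apply_moves --increments '[[[0,-0.1,0.5,0],[0,-0.1,1,0],[0,-0.1,1.5,0],[0,-0.1,1.8,0],[0,-0.1,1.95,0],[0,-0.1,1.95,0],[0,-0.1,1.95,0],[0,-0.1,1.95,0],[0,-0.1,1.95,0],[0,-0.1,1.95,0]]]'

```text
clock: 8.25
ee_pos: [0.3857, 0.3011, 0.0225]
ee_rot: [-0.0, 3.141, 0.001]
wrist_force: [-0.1, -0.2, -0.4]
width: 0.0229
grasp_force: 24.9
```

>>> apply_moves --increments '[[[0,0,0,0],[0,0,0,0],[0,0,0,0],[0,0,0,0],[0,0,0,0],[0,0,0,0],[0,0,-0.5,0],[0,0,-1,0],[0,0,-2,0],[0,0,-3,0]]]' --claw -0.3

```text
clock: 9.25
ee_pos: [0.3851, 0.3002, 0.1428]
ee_rot: [-0.0, -3.141, 0.002]
wrist_force: [0.5, 0.9, 0.3]
width: 0.0319
grasp_force: 0.0
```

Run:
```python
from h import *
from bench import env
d=env.snapshot("top");dd=env.snapshot("side")
cv2.imwrite("pics/c1.png",np.hstack([cv2.resize(d["frame"][150:360,100:380],None,fx=1.6,fy=1.6),cv2.resize(dd["frame"][180:390,200:380],None,fx=1.6,fy=1.6)])[:,:,::-1])
go(env,[.5736,-.1138,.10],np.pi/2-.27)
```

```text
shift [ -4.631 -10.426   1.124] turn 2.578 cur yaw 1.571 tilt [ 0.007  0.007 -1.   ] q7 0.96
```

View pics/c1.png

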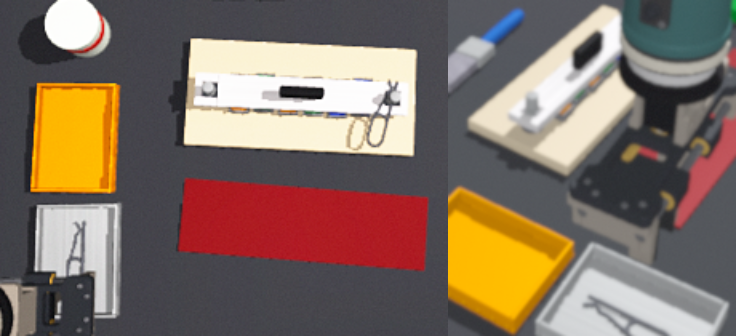

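The left clip lies in the dish, at crop (77,245). Next is the right loop.

>>> apply_moves --increments '[[[-0.4,-0.9,0,0.2],[-0.9,-2,0,0.5],[-1.4,-3.1,0,0.8],[-1.9,-4.2,0,1.1],[-2.4,-5.3,0,1.4],[-2.9,-6.4,0,1.7],[-3.4,-7.5,0,2],[-3.9,-8.6,0,2.3],[-4.3,-9.7,0.5,2.58],[-4.63,-10.43,1.12,2.58]]]' --claw -0.1

```text
clock: 10.35
ee_pos: [0.5719, -0.1201, 0.097]
ee_rot: [0.427, 3.11, -0.002]
wrist_force: [0.2, 0.8, 0.0]
width: 0.0414
grasp_force: 0.0
```

Run:
```python
from h import *
from bench import env
d,p=wrist(env,"w4");print(proj(d,[[.5736,-.1138,.044],[.617,-.136,.044]],p))
cv2.imwrite("pics/w4c.png",cv2.resize(d["frame"][160:320,180:380,::-1],None,fx=3,fy=3))
go(env,[.5736,-.1138,.036],np.pi/2-.27)
```

```text
[[287.15992758 230.08954643]
 [274.61012496 286.20652189]]
shift [-0.005  0.3    1.412] turn -0.071 cur yaw 1.293 tilt [-0.003 -0.005 -1.   ] q7 1.73
```

View pics/w4c.png

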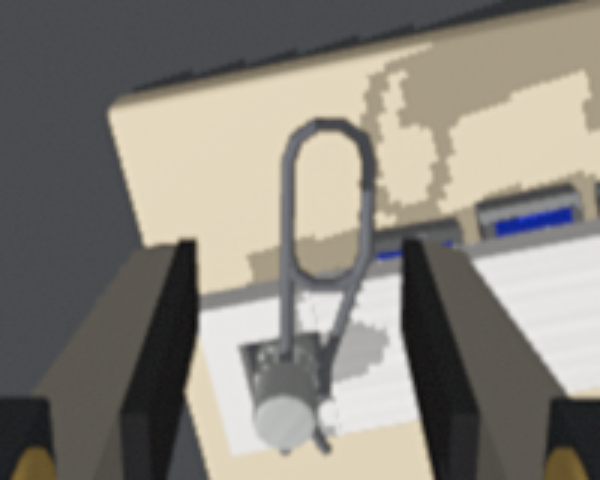

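The loop is at px (289,227), as predicted, and it is aligned. I'll descend, grip and pull.

>>> apply_moves --increments '[[[0.04,0.32,0.3,0],[0.04,0.32,0.7,0],[0.04,0.32,1.1,0],[0.04,0.32,1.3,0],[0.04,0.32,1.4,0],[0.04,0.32,1.4,0],[0.04,0.32,1.4,0],[0.04,0.32,1.4,0],[0.04,0.32,1.4,0],[0.04,0.32,1.4,0]]]'

```text
clock: 11.4
ee_pos: [0.5728, -0.1036, 0.0414]
ee_rot: [0.423, 3.113, 0.0]
wrist_force: [0.6, -0.7, -0.2]
width: 0.0411
grasp_force: 0.0
```

>>> apply_moves --increments '[[[0,0,0,0],[0,0,0,0],[0,0,0,0],[0,0,0,0],[0,0,0,0],[0,0,0,0],[0,0,0,0],[0,0,0,0],[0,0,0,0],[0,0,0,0]]]' --claw -1

```text
clock: 12.4
ee_pos: [0.5722, -0.1043, 0.0411]
ee_rot: [-0.424, -3.112, 0.001]
wrist_force: [-2.9, -3.1, 0.4]
width: 0.0234
grasp_force: 24.7
```

>>> apply_moves --increments '[[[0.1,0,0,0],[0.2,0,0,0],[0.35,0,0,0],[0.5,0,0,0],[0.7,0,0,0],[0.9,0,0,0],[1.1,0,0,0],[1.3,0,0,0],[1.5,0,0,0],[1.6,0,0,0]]]'

```text
clock: 13.4
ee_pos: [0.5097, -0.0861, 0.0411]
ee_rot: [-0.423, -3.112, -0.001]
wrist_force: [0.3, 0.7, -0.4]
width: 0.023
grasp_force: 24.3
```

Run:
```python
from h import *
from bench import env
d,p=wrist(env,"w5");go(env,[.386,.284,.12],np.pi/2)
```

```text
shift [ 5.446  8.093 -1.964] turn -2.578 cur yaw 1.301 tilt [-0.001  0.001 -1.   ] q7 1.73
```

>>> apply_moves --increments '[[[0.2,0.2,-1,0],[0.7,1,-1.96,-0.3],[1.4,2,-1.96,-0.6],[2.1,3,-1.96,-0.9],[2.8,4,-1.96,-1.2],[3.5,5,-1.96,-1.5],[4.1,6,-1.96,-1.8],[4.7,7,-1.96,-2.1],[5.2,7.7,-1.96,-2.4],[5.45,8.1,-1.96,-2.58]]]'

```text
clock: 14.45
ee_pos: [0.386, 0.2868, 0.1196]
ee_rot: [0.008, -3.142, -0.001]
wrist_force: [0.7, 0.0, -0.5]
width: 0.023
grasp_force: 24.3
```

>>> apply_moves --increments '[[[0,0,0,0],[0,0,0,0],[0,0,0.5,0],[0,0,1,0],[0,0,1.5,0],[0,0,2,0],[0,0,2.3,0],[0,0,2.3,0],[0,0,2.3,0],[0,0,2.3,0]]]'

```text
clock: 15.45
ee_pos: [0.3881, 0.2839, 0.0284]
ee_rot: [0.001, 3.14, 0.002]
wrist_force: [0.7, -0.2, -0.2]
width: 0.0231
grasp_force: 24.3
```

>>> apply_moves --increments '[[[0,0,0,0],[0,0,0,0],[0,0,0,0],[0,0,0,0],[0,0,0,0],[0,0,0,0],[0,0,-0.5,0],[0,0,-1,0],[0,0,-2,0],[0,0,-3,0]]]' --claw -0.3

```text
clock: 16.45
ee_pos: [0.3868, 0.2833, 0.1483]
ee_rot: [-0.0, -3.14, 0.003]
wrist_force: [0.0, 1.1, -0.1]
width: 0.0321
grasp_force: 0.0
```

Run:
```python
from h import *
from bench import env
d=env.snapshot("top");dd=env.snapshot("side")
cv2.imwrite("pics/c2.png",np.hstack([cv2.resize(d["frame"][150:360,100:380],None,fx=1.6,fy=1.6),cv2.resize(dd["frame"][210:420,200:380],None,fx=1.6,fy=1.6)])[:,:,::-1])
[print(*b) for b in blobs(d,(0,0,0),(180,255,60),.072,amin=30,roi=(265,195,310,220))]
go(env,[.6237,-.0107,.14],0.08)
```

```text
[623.7 -10.6] 55.4 14.0 1.496 [288. 207.]
shift [-5.844 -7.416  0.29 ] turn 14.235 cur yaw 1.571 tilt [ 0.006  0.007 -1.   ] q7 1.0
```

View pics/c2.png

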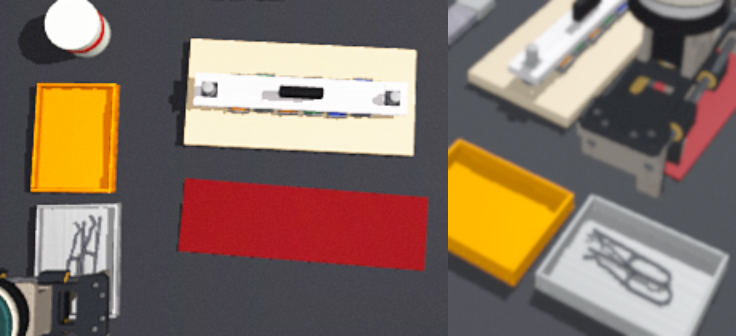

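Both clips lie in the dish, at crops (85,245) and (630,265). Next is the bar handle, with the gripper turned to close across x.

>>> apply_moves --increments '[[[-0.5,-0.6,0,1.4],[-1.1,-1.4,0,2.8],[-1.7,-2.2,0,4.2],[-2.3,-3,0,5.6],[-2.9,-3.8,0,7],[-3.5,-4.6,0,8.4],[-4.1,-5.4,0,9.8],[-4.7,-6.1,0,11.2],[-5.3,-6.8,0,12.6],[-5.84,-7.4,0,14]]]' --claw 0

```text
clock: 17.55
ee_pos: [0.6215, -0.0139, 0.1467]
ee_rot: [-2.11, -2.328, 0.002]
wrist_force: [-0.3, -0.1, 0.8]
width: 0.0459
grasp_force: 0.0
```

>>> apply_moves --increments '[[[0,0,0,0.8],[0,0,0,1.67],[0,0,0,1.67],[0,0,0,1.67],[0,0,0,1.67],[0,0,0,1.67],[0,0,0,1.67],[0,0,0,1.67],[0,0,0,1.67],[0,0,0,1.67]]]'

```text
clock: 18.55
ee_pos: [0.621, -0.0121, 0.1476]
ee_rot: [2.298, 2.142, 0.0]
wrist_force: [0.3, -0.3, -0.8]
width: 0.0458
grasp_force: 0.0
```

Run:
```python
from h import *
from bench import env
go(env,[.6237,-.0107,.054],-.07)
```

```text
shift [0.039 0.066 2.341] turn 0.001 cur yaw -0.07 tilt [ 0.  0. -1.] q7 0.32
```

>>> apply_moves --increments '[[[0.04,0.07,0.5,0],[0.04,0.07,1,0],[0.04,0.07,1.5,0],[0.04,0.07,1.9,0],[0.04,0.07,2.2,0],[0.04,0.07,2.29,0],[0.04,0.07,2.29,0],[0.04,0.07,2.29,0],[0.04,0.07,2.29,0],[0.04,0.07,2.29,0]]]'

```text
clock: 19.55
ee_pos: [0.6243, -0.0106, 0.0567]
ee_rot: [2.297, 2.142, 0.002]
wrist_force: [0.2, -0.7, -0.2]
width: 0.0461
grasp_force: 0.0
```

>>> apply_moves --increments '[[[0,0,0,0],[0,0,0,0],[0,0,0,0],[0,0,0,0],[0,0,0,0],[0,0,0,0],[0,0,0,0],[0,0,0,0],[0,0,0,0],[0,0,0,0]]]' --claw -1 --force 50

```text
clock: 20.55
ee_pos: [0.624, -0.0107, 0.0561]
ee_rot: [2.298, 2.142, 0.001]
wrist_force: [0.8, 0.3, 0.6]
width: 0.0133
grasp_force: 50.0
```

>>> apply_moves --increments '[[[0,0,-0.1,0],[0,0,-0.25,0],[0,0,-0.4,0],[0,0,-0.6,0],[0,0,-0.8,0],[0,0,-1,0],[0,0,-1.2,0],[0,0,-1.4,0],[0,0,-1.5,0],[0,0,-1.5,0]]]'

```text
clock: 21.55
ee_pos: [0.6243, -0.0107, 0.1168]
ee_rot: [2.297, 2.142, 0.002]
wrist_force: [-0.2, -0.4, -3.5]
width: 0.0138
grasp_force: 50.0
```

Run:
```python
from h import *
from bench import env
s=env.observe();print(s["wrist_force"],s["moment"],s["width"])
go(env,[.4494,-.012,.12],-.096)
```

```text
[-0.21523559 -0.37705894 -3.53487276] [-0.07870356  0.04441009  0.04085313] 0.013829695427975106
shift [-0.338 -4.358 -0.086] turn 0.249 cur yaw -0.07 tilt [ 0.001  0.    -1.   ] q7 0.34
```

>>> apply_moves --increments '[[[0,-0.3,0,0],[-0.1,-0.8,0,0.1],[-0.15,-1.4,0,0.2],[-0.2,-2,0,0.25],[-0.25,-2.6,0,0.25],[-0.3,-3.2,0,0.25],[-0.34,-3.8,0,0.25],[-0.34,-4.2,0,0.25],[-0.34,-4.36,0,0.25],[-0.34,-4.36,0,0.25]]]'

```text
clock: 22.55
ee_pos: [0.4486, -0.0119, 0.1161]
ee_rot: [-2.325, -2.112, -0.001]
wrist_force: [-0.2, 0.2, -4.4]
width: 0.0132
grasp_force: 50.0
```

Run:
```python
from h import *
from bench import env
s=env.observe();print(s["wrist_force"],s["width"])
go(env,[.4494,-.012,.031],-.096)
d=env.snapshot("side");cv2.imwrite("pics/c3.png",d["frame"][150:350,180:440,::-1])
```

```text
[-0.21278274  0.18624656 -4.40650728] 0.01318297455518423
shift [-0.003  0.02   2.127] turn -0.001 cur yaw -0.096 tilt [ 0.     0.001 -1.   ] q7 0.29
```

View pics/c3.png

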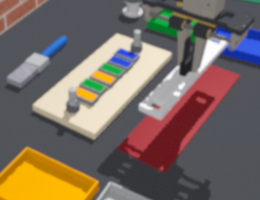

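The bar hangs level above the mat, and six tiles are exposed on the jig. I'll lower and release.

>>> apply_moves --increments '[[[0,0,0.4,0],[0,0,0.8,0],[0,0,1.2,0],[0,0,1.5,0],[0,0,1.7,0],[0,0,1.85,0],[0,0,2,0],[0,0,2.08,0],[0,0,2.13,0],[0,0,2.13,0]]]'

```text
clock: 23.6
ee_pos: [0.449, -0.012, 0.0308]
ee_rot: [2.326, 2.112, 0.0]
wrist_force: [-0.7, -0.2, -3.6]
width: 0.0136
grasp_force: 50.0
```

>>> apply_moves --increments '[[[0,0,0.03,0],[0,0,0.03,0],[0,0,0.03,0],[0,0,0.03,0],[0,0,0.03,0],[0,0,0.03,0],[0,0,0.03,0],[0,0,0.03,0],[0,0,0.03,0],[0,0,0.03,0]]]' --claw -0.3

```text
clock: 24.6
ee_pos: [0.4489, -0.0121, 0.0296]
ee_rot: [2.326, 2.112, 0.0]
wrist_force: [0.2, -0.0, 1.0]
width: 0.0322
grasp_force: 0.0
```

>>> apply_moves --increments '[[[0,0,-0.4,0],[0,0,-1,0],[0,0,-2,0],[0,0,-3,0],[0,0,-4,0],[0,0,-5,0],[0,0,-6,0],[0,0,-6.5,0],[0,0,-6.5,0],[0,0,-6.5,0]]]' --claw 0.6

```text
clock: 25.6
ee_pos: [0.4485, -0.0118, 0.2892]
ee_rot: [-2.324, -2.112, -0.001]
wrist_force: [-0.3, 0.2, -0.3]
width: 0.0732
grasp_force: 0.0
```

Run:
```python
from h import *
from bench import env
s=env.observe();print(s["ee_pos"])
d,p=wrist(env,"w6");t=env.snapshot("top")
cv2.imwrite("pics/c4.png",np.hstack([cv2.resize(d["frame"],None,fx=.75,fy=.75),cv2.resize(t["frame"][165:350,200:380],(306,315))])[:,:,::-1])
np.savez("t6.npz",**t)
```

```text
[ 0.44851281 -0.0117641   0.28916151]
```

View pics/c4.png

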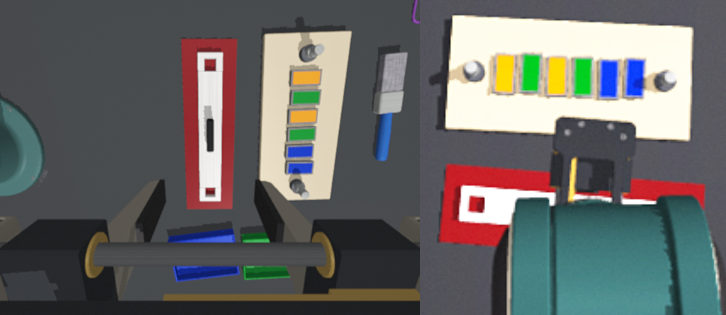

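The bar lies centred on the mat. On the jig the tiles run, from +y to -y, amber, green, amber, green, blue, blue. I'll measure the tiles.

```bash
cat > tiles.py <<'E'
from h import *
C={"amber":((14,150,100),(28,255,255)),"green":((50,120,60),(75,255,255)),"blue":((108,120,60),(130,255,255))}
def tiles(d,pose=None,tag="",z=.026):
    for k,(lo,hi) in C.items():
        for b in blobs(d,lo,hi,z,pose,amin=40):
            if 25<b[1]<65 and 10<b[2]<40: print(tag,k,*b)
E
python3 - <<'E'
from tiles import *
d=dict(np.load("w6.npz"));tiles(d,(d["p0"],d["p1"]),"w")
d=dict(np.load("t6.npz"));tiles(d,None,"t")
bb=blobs(d,(0,0,200),(180,40,255),.015,amin=50,roi=(200,260,260,340));print(bb)
from bench import env
go(env,[.632,.07,.12],-.07)
E
```

```text
w amber [624.8   6.1] 46.4 20.0 -0.056 [404. 155.]
w amber [629.  74.] 46.6 20.1 -0.058 [408. 103.]
w green [ 526.7 -248.3] 61.8 24.8 -0.095 [340. 317.]
w green [623.3 -27.9] 46.1 19.9 -0.044 [403. 179.]
w green [629.3  40. ] 46.2 19.8 -0.095 [408. 129.]
w blue [620.9 -96.1] 47.0 18.9 -0.095 [400. 224.]
w blue [620.1 -61.7] 46.8 20.4 -0.052 [400. 202.]
t amber [626.6   5.8] 45.7 20.6 -0.077 [280. 209.]
t amber [630.   73.7] 45.7 21.0 -0.076 [249. 208.]
t green [624.9 -28.4] 46.9 20.0 -0.023 [295. 210.]
t green [630.5  40.2] 47.0 19.9 -0.013 [265. 207.]
t blue [622.3 -96. ] 47.0 21.0 -0.1 [326. 210.]
t blue [622.1 -61.6] 46.9 20.0 -0.028 [311. 211.]
[(array([461.1,  94.5]), 77.6, 45.1, 1.472, array([240., 285.]))]
shift [2.488 4.392 4.197] turn -0.25 cur yaw -0.096 tilt [-0.002 -0.001 -1.   ] q7 -0.09
```

>>> apply_moves --increments '[[[0.5,0.8,0.5,-0.28],[1.1,1.7,1,-0.28],[1.7,2.6,1.6,-0.28],[2.2,3.5,2.4,-0.28],[2.5,4.2,3.2,-0.28],[2.58,4.32,4.2,-0.28],[2.58,4.32,4.9,-0.28],[2.58,4.32,5.2,-0.28],[2.58,4.32,5.2,-0.28],[2.58,4.32,5.2,-0.28]]]' --claw 0.6

```text
clock: 26.7
ee_pos: [0.6312, 0.0733, 0.0822]
ee_rot: [2.295, 2.144, 0.0]
wrist_force: [0.6, -0.5, 0.2]
width: 0.0737
grasp_force: 0.0
```

Run:
```python
from tiles import *
from bench import env
d,p=wrist(env,"w7");tiles(d,p,"w")
go(env,[.6295,.074,.0285],-.067)
```

```text
w amber [624.6   5.8] 46.2 20.0 -0.068 [277. 306.]
w amber [628.7  73.9] 46.4 19.5 -0.068 [276. 229.]
w green [628.9  39.5] 46.2 20.3 -0.068 [279. 269.]
w blue [619.5 -62.4] 45.9 19.9 -0.068 [276. 373.]
shift [ 0.005 -0.058  1.361] turn -0.004 cur yaw -0.067 tilt [ 0.002  0.    -1.   ] q7 0.29
```

>>> apply_moves --increments '[[[0,-0.06,0.4,0],[0,-0.06,0.8,0],[0,-0.06,1.1,0],[0,-0.06,1.25,0],[0,-0.06,1.33,0],[0,-0.06,1.36,0],[0,-0.06,1.36,0],[0,-0.06,1.36,0],[0,-0.06,1.36,0],[0,-0.06,1.36,0]]]'

```text
clock: 27.75
ee_pos: [0.6287, 0.074, 0.0275]
ee_rot: [2.294, 2.146, 0.001]
wrist_force: [-1.0, -0.8, 2.9]
width: 0.0734
grasp_force: 1.6
```

>>> apply_moves --increments '[[[0,0,0,0],[0,0,0,0],[0,0,0,0],[0,0,0,0],[0,0,0,0],[0,0,-0.2,0],[0,0,-0.5,0],[0,0,-1,0],[0,0,-1.25,0],[0,0,-1.25,0]]]' --claw -0.2 --force 25

```text
clock: 28.75
ee_pos: [0.6299, 0.0744, 0.0797]
ee_rot: [2.293, 2.145, 0.006]
wrist_force: [-0.8, 0.1, 0.3]
width: 0.0535
grasp_force: 25.0
```

Run:
```python
from h import *
from bench import env
print(env.observe()["width"],env.observe()["clock"]);go(env,[.573,.323,.0785],-.067)
```

```text
0.0534820192135337 28.75
shift [ 6.107 -1.835  0.032] turn 0.002 cur yaw -0.067 tilt [ 0.004  0.001 -1.   ] q7 0.29
```

>>> apply_moves --increments '[[[0,0,-0.4,0],[0.1,0,-0.8,0],[0.8,-0.3,-0.8,0],[1.8,-0.6,-0.8,0],[2.9,-0.9,-0.8,0],[4,-1.2,-0.8,0],[5,-1.5,-0.7,0],[5.8,-1.8,-0.4,0],[6.1,-1.84,0,0],[6.1,-1.84,0,0]]]'

```text
clock: 29.75
ee_pos: [0.5693, 0.3244, 0.0752]
ee_rot: [-2.289, -2.15, 0.005]
wrist_force: [-0.5, -0.2, -0.6]
width: 0.0537
grasp_force: 25.0
```

>>> apply_moves --increments '[[[0,0,0.4,0],[0,0,0.8,0],[0,0,1.1,0],[0,0,1.3,0],[0,0,1.45,0],[0,0,1.5,0],[0,0,1.5,0],[0,0,1.5,0],[0,0,1.5,0],[0,0,1.5,0]]]'

```text
clock: 30.75
ee_pos: [0.5715, 0.3228, 0.0176]
ee_rot: [2.294, 2.146, 0.001]
wrist_force: [0.5, 0.7, -0.7]
width: 0.0537
grasp_force: 25.0
```

>>> apply_moves --increments '[[[0,0,0,0],[0,0,0,0],[0,0,0,0],[0,0,0,0],[0,0,-0.3,0],[0,0,-0.7,0],[0,0,-1.4,0],[0,0,-2.2,0],[0,0,-2.5,0],[0,0,-2.5,0]]]' --claw 0.6

```text
clock: 31.75
ee_pos: [0.5726, 0.3233, 0.12]
ee_rot: [2.294, 2.146, 0.007]
wrist_force: [0.0, -0.2, -0.4]
width: 0.0734
grasp_force: 0.0
```

Run:
```python
from tiles import *
from bench import env
d=env.snapshot("top");tiles(d,None,"t")
go(env,[.6255,.0055,.0295],-.067)
```

```text
t amber [626.6   6.1] 46.0 21.1 -0.084 [280. 209.]
t green [624.9 -28.4] 46.9 20.0 -0.023 [295. 210.]
t green [630.9  39.6] 46.7 20.5 -0.084 [265. 207.]
t blue [622.5 -95.9] 47.2 21.2 -0.109 [326. 210.]
t blue [622.1 -61.6] 46.9 20.0 -0.028 [311. 211.]
shift [-7.833  1.874  2.205] turn 0.004 cur yaw -0.067 tilt [ 0.001  0.001 -1.   ] q7 -0.14
```

>>> apply_moves --increments '[[[-0.5,0.1,0,0],[-1.4,0.3,0,0],[-2.4,0.6,0,0],[-3.4,0.8,0,0],[-4.4,1,0,0],[-5.4,1.3,0,0],[-6.4,1.5,0,0],[-7.2,1.7,0,0],[-7.7,1.87,0,0],[-7.83,1.87,0,0]]]'

```text
clock: 32.8
ee_pos: [0.6244, 0.0015, 0.116]
ee_rot: [2.299, 2.14, -0.004]
wrist_force: [0.0, 0.1, -0.3]
width: 0.0733
grasp_force: 0.0
```

>>> apply_moves --increments '[[[0,0,0,0],[0,0,0.5,0],[0,0,1,0],[0,0,1.4,0],[0,0,1.6,0],[0,0,1.6,0],[0,0,1.6,0],[0,0,1.6,0],[0,0,1.6,0],[0,0,1.6,0]]]'

```text
clock: 33.8
ee_pos: [0.6254, 0.0051, 0.0538]
ee_rot: [2.294, 2.146, 0.001]
wrist_force: [0.3, 0.2, -0.1]
width: 0.0734
grasp_force: 0.0
```

Run:
```python
from tiles import *
from bench import env
d,p=wrist(env,"w8");tiles(d,p,"w");print(env.observe()["ee_pos"])
go(env,[.625,.0058,.0295],-.067)
```

```text
w amber [624.6   6. ] 46.8 20.3 -0.067 [278. 243.]
w green [623.  -28.2] 46.5 20.5 -0.039 [279. 288.]
w green [629.   39.7] 46.6 19.8 -0.067 [281. 194.]
w blue [620.6 -96.3] 46.5 21.8 -0.068 [282. 366.]
w blue [778.1 -22.9] 45.4 23.6 1.567 [503. 266.]
[0.62524706 0.00511094 0.05365368]
shift [ 0.017 -0.008  0.604] turn 0.001 cur yaw -0.067 tilt [ 0.001  0.    -1.   ] q7 0.42
```

>>> apply_moves --increments '[[[0,0,0.3,0],[0,0,0.5,0],[0,0,0.6,0],[0,0,0.6,0],[0,0,0.6,0],[0,0,0.6,0],[0,0,0.6,0],[0,0,0.6,0],[0,0,0.6,0],[0,0,0.6,0]]]'

```text
clock: 34.85
ee_pos: [0.625, 0.0051, 0.0293]
ee_rot: [2.294, 2.146, 0.0]
wrist_force: [-0.2, -0.1, 0.7]
width: 0.0735
grasp_force: 0.0
```

>>> apply_moves --increments '[[[0,0,0,0],[0,0,0,0],[0,0,0,0],[0,0,0,0],[0,0,0,0],[0,0,-0.3,0],[0,0,-0.8,0],[0,0,-1.6,0],[0,0,-2.25,0],[0,0,-2.25,0]]]' --claw -0.2

```text
clock: 35.85
ee_pos: [0.6279, 0.0045, 0.1246]
ee_rot: [2.291, 2.142, 0.01]
wrist_force: [0.8, 0.3, -0.5]
width: 0.0535
grasp_force: 25.0
```

>>> apply_moves --increments '[[[0.4,-0.1,0,0],[1.2,-0.3,0,0],[2.1,-0.5,0,0],[3,-0.8,0,0],[3.9,-1,0,0],[4.8,-1.2,0,0],[5.7,-1.5,0,0],[6.4,-1.7,0,0],[6.75,-1.76,0,0],[6.75,-1.76,0,0]]]'

```text
clock: 36.85
ee_pos: [0.5713, 0.2821, 0.1182]
ee_rot: [-2.289, -2.151, 0.002]
wrist_force: [-0.2, -0.8, 0.0]
width: 0.0533
grasp_force: 25.0
```

>>> apply_moves --increments '[[[0,0,0.1,0],[0,0,0.6,0],[0,0,1.2,0],[0,0,1.8,0],[0,0,2.2,0],[0,0,2.4,0],[0,0,2.5,0],[0,0,2.5,0],[0,0,2.5,0],[0,0,2.5,0]]]'

```text
clock: 37.85
ee_pos: [0.5734, 0.2795, 0.0201]
ee_rot: [2.294, 2.146, 0.002]
wrist_force: [-0.3, 0.0, 0.4]
width: 0.0538
grasp_force: 25.0
```

Run:
```python
from tiles import *
from bench import env
s=env.observe();print(s["ee_pos"],s["width"],s["grasp_force"])
```

```text
[0.57340688 0.27946656 0.02011932] 0.053819796224656345 24.991272389888763
```

>>> apply_moves --increments '[[[0,0,0,0],[0,0,0,0],[0,0,0,0],[0,0,0,0],[0,0,-0.3,0],[0,0,-0.7,0],[0,0,-1.4,0],[0,0,-2.2,0],[0,0,-2.5,0],[0,0,-2.5,0]]]' --claw 0.6

```text
clock: 38.85
ee_pos: [0.5741, 0.2798, 0.1219]
ee_rot: [2.294, 2.146, 0.007]
wrist_force: [-0.0, -0.5, -1.0]
width: 0.0734
grasp_force: 0.0
```

>>> apply_moves --increments '[[[-0.4,0.1,0,0],[-1.2,0.3,0,0],[-2.1,0.6,0,0],[-3,0.9,0,0],[-3.9,1.2,0,0],[-4.8,1.5,0,0],[-5.4,1.7,0,0],[-5.8,1.81,0,0],[-5.89,1.81,0,0],[-5.89,1.81,0,0]]]'

```text
clock: 39.85
ee_pos: [0.6286, 0.0392, 0.1184]
ee_rot: [-2.294, -2.144, 0.001]
wrist_force: [1.3, -0.6, -0.3]
width: 0.073
grasp_force: 0.0
```

>>> apply_moves --increments '[[[0,0,0,0],[0,0,0.5,0],[0,0,1,0],[0,0,1.4,0],[0,0,1.6,0],[0,0,1.6,0],[0,0,1.6,0],[0,0,1.6,0],[0,0,1.6,0],[0,0,1.6,0]]]'

```text
clock: 40.85
ee_pos: [0.6296, 0.0393, 0.0557]
ee_rot: [2.294, 2.146, 0.001]
wrist_force: [-0.2, 0.2, 0.4]
width: 0.0735
grasp_force: 0.0
```

Run:
```python
from tiles import *
from bench import env
d,p=wrist(env,"w9");tiles(d,p,"w");print(env.observe()["ee_pos"])
go(env,[.6293,.0397,.0295],-.067)
t=env.snapshot("top");tiles(t,None,"t")
```

```text
w green [629.   39.8] 46.5 19.8 -0.067 [278. 242.]
w blue [619.6 -62.1] 46.8 21.0 -0.067 [275. 365.]
[0.62957171 0.03927825 0.05565319]
shift [ 0.01  -0.008  0.654] turn 0.001 cur yaw -0.067 tilt [ 0.001  0.    -1.   ] q7 0.37
t green [625.  -28.4] 46.8 20.0 -0.023 [295. 210.]
t blue [622.4 -95.9] 47.0 21.2 -0.109 [326. 210.]
t blue [622.1 -61.6] 46.9 20.0 -0.028 [311. 211.]
```

>>> apply_moves --increments '[[[0,0,0.3,0],[0,0,0.55,0],[0,0,0.65,0],[0,0,0.65,0],[0,0,0.65,0],[0,0,0.65,0],[0,0,0.65,0],[0,0,0.65,0],[0,0,0.65,0],[0,0,0.65,0]]]'

```text
clock: 41.95
ee_pos: [0.6293, 0.0393, 0.0292]
ee_rot: [2.294, 2.146, 0.0]
wrist_force: [0.2, -0.4, 0.0]
width: 0.0737
grasp_force: 0.0
```

>>> apply_moves --increments '[[[0,0,0,0],[0,0,0,0],[0,0,0,0],[0,0,0,0],[0,0,0,0],[0,0,-0.3,0],[0,0,-0.8,0],[0,0,-1.6,0],[0,0,-2.25,0],[0,0,-2.25,0]]]' --claw -0.2

```text
clock: 42.95
ee_pos: [0.6322, 0.0388, 0.1246]
ee_rot: [2.292, 2.142, 0.011]
wrist_force: [0.0, 0.0, -0.9]
width: 0.0539
grasp_force: 25.0
```

>>> apply_moves --increments '[[[-0.5,0,0,0],[-1.5,-0.1,0,0],[-2.6,-0.2,0,0],[-3.7,-0.3,0,0],[-4.8,-0.4,0,0],[-5.9,-0.5,0,0],[-7,-0.6,0,0],[-8.1,-0.7,0,0],[-8.9,-0.79,0,0],[-9.31,-0.79,0,0]]]'

```text
clock: 43.95
ee_pos: [0.5709, -0.3341, 0.1199]
ee_rot: [2.299, 2.14, -0.002]
wrist_force: [-0.2, -1.1, -0.3]
width: 0.0539
grasp_force: 25.0
```

>>> apply_moves --increments '[[[0,0,0,0],[0,0,0.5,0],[0,0,1.1,0],[0,0,1.7,0],[0,0,2.2,0],[0,0,2.4,0],[0,0,2.5,0],[0,0,2.5,0],[0,0,2.5,0],[0,0,2.5,0]]]'

```text
clock: 44.95
ee_pos: [0.5735, -0.3305, 0.0202]
ee_rot: [2.294, 2.145, 0.001]
wrist_force: [-0.5, 0.4, -0.3]
width: 0.0531
grasp_force: 25.0
```

Run:
```python
from tiles import *
from bench import env
s=env.observe();print(s["ee_pos"],s["width"],s["grasp_force"])
go(env,[.6236,-.0283,.0295],-.067)
```

```text
[ 0.57347255 -0.33053265  0.02021303] 0.05306971753520524 24.999243915081024
shift [ 7.623  0.745 -0.234] turn -0.0 cur yaw -0.067 tilt [ 0.002 -0.001 -1.   ] q7 0.95
```

Release it, then fetch the second green tile.

>>> apply_moves --increments '[[[0,0,0,0],[0,0,0,0],[0,0,0,0],[0,0,0,0],[0,0,-0.3,0],[0,0,-0.7,0],[0,0,-1.4,0],[0,0,-2.2,0],[0,0,-2.5,0],[0,0,-2.5,0]]]' --claw 0.6

```text
clock: 45.95
ee_pos: [0.5741, -0.331, 0.122]
ee_rot: [2.291, 2.143, 0.003]
wrist_force: [-0.5, 0.8, -0.4]
width: 0.0732
grasp_force: 0.0
```

>>> apply_moves --increments '[[[0.4,0,0,0],[1.3,0.1,0,0],[2.3,0.2,0,0],[3.3,0.3,0,0],[4.3,0.4,0,0],[5.3,0.5,0,0],[6.3,0.6,0,0],[7.1,0.7,0,0],[7.62,0.75,0,0],[7.62,0.75,0,0]]]'

```text
clock: 46.95
ee_pos: [0.6223, -0.0221, 0.1169]
ee_rot: [-2.284, -2.152, 0.002]
wrist_force: [-0.5, -0.0, -0.2]
width: 0.0737
grasp_force: 0.0
```

>>> apply_moves --increments '[[[0,0,0,0],[0,0,0.5,0],[0,0,1,0],[0,0,1.4,0],[0,0,1.6,0],[0,0,1.6,0],[0,0,1.6,0],[0,0,1.6,0],[0,0,1.6,0],[0,0,1.6,0]]]'

```text
clock: 47.95
ee_pos: [0.6235, -0.0279, 0.0558]
ee_rot: [2.294, 2.146, 0.001]
wrist_force: [0.3, 0.2, 0.4]
width: 0.0739
grasp_force: 0.0
```

Run:
```python
from tiles import *
from bench import env
d,p=wrist(env,"w10");tiles(d,p,"w");print(env.observe()["ee_pos"])
go(env,[.6236,-.0283,.0295],-.067)
t=env.snapshot("top");tiles(t,None,"t")
```

```text
w green [622.7 -28. ] 46.1 20.6 -0.04 [278. 243.]
w blue [619.5 -62.3] 46.7 20.9 -0.067 [277. 288.]
[ 0.62345439 -0.02791523  0.05563214]
shift [-0.01   0.004  0.653] turn 0.003 cur yaw -0.067 tilt [ 0.001  0.    -1.   ] q7 0.48
t blue [612.8 -94.6] 29.0 19.9 -0.032 [326. 215.]
```

>>> apply_moves --increments '[[[0,0,0.3,0],[0,0,0.55,0],[0,0,0.65,0],[0,0,0.65,0],[0,0,0.65,0],[0,0,0.65,0],[0,0,0.65,0],[0,0,0.65,0],[0,0,0.65,0],[0,0,0.65,0]]]'

```text
clock: 49.05
ee_pos: [0.6232, -0.0281, 0.0292]
ee_rot: [2.294, 2.146, 0.0]
wrist_force: [-0.2, 0.0, 0.3]
width: 0.0731
grasp_force: 0.0
```

>>> apply_moves --increments '[[[0,0,0,0],[0,0,0,0],[0,0,0,0],[0,0,0,0],[0,0,0,0],[0,0,-0.3,0],[0,0,-0.8,0],[0,0,-1.6,0],[0,0,-2.25,0],[0,0,-2.25,0]]]' --claw -0.2

```text
clock: 50.05
ee_pos: [0.626, -0.0288, 0.1246]
ee_rot: [2.291, 2.142, 0.01]
wrist_force: [0.1, -1.2, -0.4]
width: 0.0538
grasp_force: 24.9
```

>>> apply_moves --increments '[[[-0.4,0,0,0],[-1.2,-0.1,0,0],[-2.1,-0.2,0,0],[-3,-0.3,0,0],[-3.9,-0.4,0,0],[-4.8,-0.5,0,0],[-5.6,-0.7,0,0],[-6.2,-0.8,0,0],[-6.55,-0.83,0,0],[-6.55,-0.83,0,0]]]'

```text
clock: 51.05
ee_pos: [0.5708, -0.2902, 0.1189]
ee_rot: [-2.299, -2.141, 0.002]
wrist_force: [-0.3, 0.1, -0.9]
width: 0.054
grasp_force: 24.9
```

>>> apply_moves --increments '[[[0,0,0,0],[0,0,0.5,0],[0,0,1.1,0],[0,0,1.7,0],[0,0,2.2,0],[0,0,2.4,0],[0,0,2.5,0],[0,0,2.5,0],[0,0,2.5,0],[0,0,2.5,0]]]'

```text
clock: 52.05
ee_pos: [0.5731, -0.2876, 0.0202]
ee_rot: [2.294, 2.145, 0.001]
wrist_force: [0.8, 0.1, -0.6]
width: 0.0537
grasp_force: 24.9
```

Run:
```python
from tiles import *
from bench import env
s=env.observe();print(s["ee_pos"],s["width"],s["grasp_force"])
go(env,[.6205,-.0618,.0295],-.067)
t=env.snapshot("top");tiles(t,None,"t")
```

```text
[ 0.57312315 -0.28764032  0.02017197] 0.053743928702278385 24.89567220211029
shift [ 5.713  0.804 -0.234] turn 0.0 cur yaw -0.067 tilt [ 0.002 -0.001 -1.   ] q7 0.91
t green [ 574.1 -281.9] 46.3 13.3 -0.057 [411. 230.]
t blue [622.5 -95.9] 47.2 21.2 -0.109 [326. 210.]
t blue [622.1 -61.6] 46.9 20.0 -0.028 [311. 211.]
```

>>> apply_moves --increments '[[[0,0,0,0],[0,0,0,0],[0,0,0,0],[0,0,0,0],[0,0,-0.3,0],[0,0,-0.7,0],[0,0,-1.4,0],[0,0,-2.2,0],[0,0,-2.5,0],[0,0,-2.5,0]]]' --claw 0.6

```text
clock: 53.1
ee_pos: [0.5738, -0.2879, 0.1219]
ee_rot: [2.292, 2.143, 0.004]
wrist_force: [0.6, 0.1, 0.8]
width: 0.0739
grasp_force: 0.0
```

>>> apply_moves --increments '[[[0.4,0,0,0],[1.2,0.1,0,0],[2.1,0.2,0,0],[3,0.4,0,0],[3.9,0.5,0,0],[4.8,0.7,0,0],[5.4,0.8,0,0],[5.71,0.8,0,0],[5.71,0.8,0,0],[5.71,0.8,0,0]]]'

```text
clock: 54.1
ee_pos: [0.6188, -0.0625, 0.1187]
ee_rot: [-2.295, -2.145, 0.002]
wrist_force: [-0.2, -0.1, -0.1]
width: 0.0734
grasp_force: 0.0
```

>>> apply_moves --increments '[[[0,0,0,0],[0,0,0.5,0],[0,0,1,0],[0,0,1.4,0],[0,0,1.6,0],[0,0,1.6,0],[0,0,1.6,0],[0,0,1.6,0],[0,0,1.6,0],[0,0,1.6,0]]]'

```text
clock: 55.1
ee_pos: [0.6201, -0.0614, 0.0557]
ee_rot: [2.294, 2.146, 0.001]
wrist_force: [0.5, -0.6, 0.8]
width: 0.0736
grasp_force: 0.0
```

Run:
```python
from tiles import *
from bench import env
d,p=wrist(env,"w11");tiles(d,p,"w");print(env.observe()["ee_pos"])
go(env,[.6205,-.0618,.0295],-.067)
```

```text
w blue [620.6 -96.1] 46.5 20.9 -0.067 [283. 288.]
w blue [619.6 -61.9] 46.9 20.9 -0.05 [279. 244.]
[ 0.61999931 -0.06135843  0.05562023]
shift [-0.01   0.013  0.653] turn 0.003 cur yaw -0.067 tilt [ 0.001  0.    -1.   ] q7 0.53
```

>>> apply_moves --increments '[[[0,0,0.3,0],[0,0,0.55,0],[0,0,0.65,0],[0,0,0.65,0],[0,0,0.65,0],[0,0,0.65,0],[0,0,0.65,0],[0,0,0.65,0],[0,0,0.65,0],[0,0,0.65,0]]]'

```text
clock: 56.15
ee_pos: [0.6198, -0.0615, 0.0293]
ee_rot: [2.294, 2.146, 0.0]
wrist_force: [-0.6, 0.4, -0.2]
width: 0.0735
grasp_force: 0.0
```

>>> apply_moves --increments '[[[0,0,0,0],[0,0,0,0],[0,0,0,0],[0,0,0,0],[0,0,0,0],[0,0,-0.3,0],[0,0,-0.8,0],[0,0,-1.6,0],[0,0,-2.25,0],[0,0,-2.25,0]]]' --claw -0.2

```text
clock: 57.15
ee_pos: [0.6225, -0.0624, 0.1245]
ee_rot: [2.291, 2.142, 0.009]
wrist_force: [0.3, 0.1, 0.6]
width: 0.0536
grasp_force: 25.0
```

>>> apply_moves --increments '[[[-0.4,-0.2,0,0],[-1.1,-0.7,0,0],[-1.9,-1.3,0,0],[-2.7,-1.9,0,0],[-3.5,-2.5,0,0],[-4.3,-3.1,0,0],[-5.1,-3.7,0,0],[-5.9,-4.3,0,0],[-6.5,-4.7,0,0],[-6.68,-4.82,0,0]]]'

```text
clock: 58.15
ee_pos: [0.4053, -0.3181, 0.119]
ee_rot: [-2.301, -2.138, 0.002]
wrist_force: [-0.2, 0.3, -0.7]
width: 0.0536
grasp_force: 25.0
```

>>> apply_moves --increments '[[[0,0,0,0],[0,0,0.5,0],[0,0,1.1,0],[0,0,1.7,0],[0,0,2.2,0],[0,0,2.4,0],[0,0,2.5,0],[0,0,2.5,0],[0,0,2.5,0],[0,0,2.5,0]]]'

```text
clock: 59.15
ee_pos: [0.4101, -0.3154, 0.0199]
ee_rot: [2.293, 2.145, 0.001]
wrist_force: [0.3, -0.4, -0.8]
width: 0.0536
grasp_force: 25.0
```

Run:
```python
from tiles import *
from bench import env
s=env.observe();print(s["ee_pos"],s["width"],s["grasp_force"])
go(env,[.6210,-.096,.0295],-.067)
t=env.snapshot("top");tiles(t,None,"t")
```

```text
[ 0.41012892 -0.31541552  0.01994363] 0.05364398954409063 24.96507614850998
shift [ 5.824  4.895 -0.235] turn 0.003 cur yaw -0.067 tilt [ 0.001 -0.001 -1.   ] q7 1.18
t blue [ 413.1 -311.4] 46.9 17.3 -0.062 [429. 305.]
t blue [622.4 -95.9] 47.0 21.2 -0.109 [326. 210.]
```

>>> apply_moves --increments '[[[0,0,0,0],[0,0,0,0],[0,0,0,0],[0,0,0,0],[0,0,-0.3,0],[0,0,-0.7,0],[0,0,-1.4,0],[0,0,-2.2,0],[0,0,-2.5,0],[0,0,-2.5,0]]]' --claw 0.6

```text
clock: 60.2
ee_pos: [0.4108, -0.3158, 0.1213]
ee_rot: [2.291, 2.144, 0.003]
wrist_force: [0.4, 0.5, -0.3]
width: 0.0737
grasp_force: 0.0
```

>>> apply_moves --increments '[[[0.4,0.3,0,0],[1.1,0.9,0,0],[1.9,1.6,0,0],[2.7,2.3,0,0],[3.5,3,0,0],[4.3,3.7,0,0],[5.1,4.3,0,0],[5.6,4.7,0,0],[5.82,4.9,0,0],[5.82,4.9,0,0]]]'

```text
clock: 61.2
ee_pos: [0.6207, -0.0949, 0.118]
ee_rot: [-2.291, -2.148, 0.002]
wrist_force: [-0.7, -0.1, 0.0]
width: 0.0736
grasp_force: 0.0
```

>>> apply_moves --increments '[[[0,0,0,0],[0,0,0.5,0],[0,0,1,0],[0,0,1.4,0],[0,0,1.6,0],[0,0,1.6,0],[0,0,1.6,0],[0,0,1.6,0],[0,0,1.6,0],[0,0,1.6,0]]]'

```text
clock: 62.2
ee_pos: [0.621, -0.096, 0.0557]
ee_rot: [2.294, 2.146, 0.001]
wrist_force: [-0.7, 0.2, -0.2]
width: 0.0736
grasp_force: 0.0
```

Run:
```python
from tiles import *
from bench import env
d,p=wrist(env,"w12");tiles(d,p,"w");print(env.observe()["ee_pos"])
go(env,[.6205,-.096,.0295],-.067)
```

```text
w blue [620.5 -95.9] 46.8 20.5 -0.067 [279. 243.]
[ 0.62086943 -0.09598006  0.05560878]
shift [-0.001 -0.01   0.653] turn 0.003 cur yaw -0.067 tilt [ 0.001  0.    -1.   ] q7 0.59
```

>>> apply_moves --increments '[[[0,0,0.3,0],[0,0,0.55,0],[0,0,0.65,0],[0,0,0.65,0],[0,0,0.65,0],[0,0,0.65,0],[0,0,0.65,0],[0,0,0.65,0],[0,0,0.65,0],[0,0,0.65,0]]]'

```text
clock: 63.25
ee_pos: [0.6207, -0.096, 0.0292]
ee_rot: [2.294, 2.146, 0.0]
wrist_force: [0.1, 0.2, 0.8]
width: 0.0737
grasp_force: 0.0
```

>>> apply_moves --increments '[[[0,0,0,0],[0,0,0,0],[0,0,0,0],[0,0,0,0],[0,0,0,0],[0,0,-0.3,0],[0,0,-0.8,0],[0,0,-1.6,0],[0,0,-2.25,0],[0,0,-2.25,0]]]' --claw -0.2

```text
clock: 64.25
ee_pos: [0.6234, -0.0971, 0.1246]
ee_rot: [2.291, 2.141, 0.009]
wrist_force: [-0.5, -0.9, -0.8]
width: 0.0537
grasp_force: 24.9
```

>>> apply_moves --increments '[[[-0.3,-0.3,0,0],[-0.8,-0.8,0,0],[-1.4,-1.5,0,0],[-2,-2.1,0,0],[-2.6,-2.7,0,0],[-3.2,-3.3,0,0],[-3.8,-4,0,0],[-4.4,-4.6,0,0],[-4.72,-4.97,0,0],[-4.72,-4.97,0,0]]]'

```text
clock: 65.25
ee_pos: [0.4055, -0.2728, 0.1188]
ee_rot: [-2.3, -2.137, 0.001]
wrist_force: [-0.0, -0.9, -0.9]
width: 0.0538
grasp_force: 24.9
```

>>> apply_moves --increments '[[[0,0,0,0],[0,0,0.5,0],[0,0,1.1,0],[0,0,1.7,0],[0,0,2.2,0],[0,0,2.4,0],[0,0,2.5,0],[0,0,2.5,0],[0,0,2.5,0],[0,0,2.5,0]]]'

```text
clock: 66.25
ee_pos: [0.4103, -0.2713, 0.0199]
ee_rot: [2.293, 2.145, 0.001]
wrist_force: [-0.2, 0.3, -0.6]
width: 0.0535
grasp_force: 24.9
```

Run:
```python
from bench import env
s=env.observe();print(s["ee_pos"],s["width"],s["grasp_force"])
```

```text
[ 0.41028615 -0.27130363  0.01991124] 0.053524125541928626 24.942812025547028
```

>>> apply_moves --increments '[[[0,0,0,0],[0,0,0,0],[0,0,0,0],[0,0,0,0],[0,0,-0.3,0],[0,0,-0.7,0],[0,0,-1.5,0],[0,0,-2.5,0],[0,0,-3.5,0],[0,0,-4.5,0]]]' --claw 0.6

```text
clock: 67.25
ee_pos: [0.409, -0.2713, 0.2012]
ee_rot: [-2.295, -2.144, 0.0]
wrist_force: [1.1, 0.2, 0.9]
width: 0.0737
grasp_force: 0.0
```

>>> apply_moves --increments '[[[0.5,0,-1,0],[1.3,0,-1.5,0],[2.2,0,-1.5,0],[3.1,0,-1.5,0],[4,0,-1.5,0],[5,0,-1.5,0],[5.8,0,-1.5,0],[6.2,0,-1.5,0],[6.2,0,-1.5,0],[6.2,0,-1.5,0]]]'

```text
clock: 68.25
ee_pos: [0.4261, -0.0246, 0.2594]
ee_rot: [-2.295, -2.145, -0.0]
wrist_force: [1.0, -0.2, 0.1]
width: 0.0736
grasp_force: 0.0
```

Run:
```python
from tiles import *
from bench import env
t=env.snapshot("top");s=env.snapshot("side")
cv2.imwrite("pics/fin.png",np.vstack([cv2.resize(t["frame"][100:360,100:460],(792,572//2*1)) if 0 else cv2.resize(t["frame"][100:360,100:460],(415,300)),cv2.resize(s["frame"],(415,300),interpolation=cv2.INTER_AREA)])[:,:,::-1])
m=cv2.cvtColor(t["frame"],cv2.COLOR_RGB2HSV);tiles(t,None,"t",.014)
```

```text
(no output)
```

View pics/fin.png

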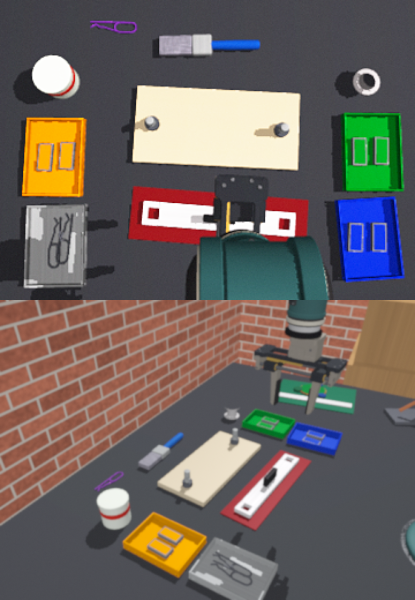

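The top and side views show both clips in the dish at (62,245), the bar centred on the mat at (217,215), and two tiles in each tray. The tub, spool and brush have not moved. I'll hand in.

```bash
python3 -c "
from bench import env
print(env.close_job())"
```

```text
the job is handed in; nothing more can be done
None
```

I handed the job in at about 68 s: both clips are in the steel dish, the bar is flat and centred on the mat, all six tiles are in the trays of their own colours, and the flux tub, spool and brush are untouched; no verdict was returned.

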